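# Repack the vegetable slicer's caddy

## Task

The vegetable slicer has been washed and its three loose parts go back into the red caddy: stand the white feed pusher (the plunger with the wide foot) upright in the round well, set the four-lobed black clamp knob base down in the square tub, and lay the fork-ended steel key flat along the long trough. Leave the look-alikes (the straight white jar, the smooth round knob and the ring-ended key) standing where they are.

Things in the scene. Friction and masses are not known exactly. Their poses are not given: they have to be found in the camera images.
- pusher: feed pusher, white plastic plunger, 95 mm tall, standing upright; round foot 60 mm across and 12 mm high, shaft 32 mm across up to 66 mm, round cap 44 mm across from 70 to 95 mm; about 90 g; origin at the centre of its underside, z up
- star_knob: clamp knob, black plastic, with four round lobes; base 62 mm across the lobes and 20 mm high, on it a round post 28 mm across from 20 to 50 mm height with a small steel bush (14 mm across, 4 mm high) on top; about 80 g; origin at the centre of its underside, z up
- fork_key: disc key, steel bar lying flat, 110 mm long in x (from -55 to +55 mm), 14 mm wide, 10 mm thick, with a two-pronged fork 28 mm wide at its +x end (x from 24 to 55 mm); in its middle an upright grey plastic grip 40 mm long (x), 16 mm wide (y), from 10 to 42 mm height; about 120 g; origin on the underside below the centre of the grip, x along the bar to the fork, z up
- plain_jar: look-alike to leave alone: straight white plastic jar with a lid, 50 mm across, 95 mm tall, no foot; loose; origin at the centre of its underside
- smooth_knob: look-alike to leave alone: black plastic knob with a smooth round base 58 mm across, 20 mm high, and the same post as the clamp knob (28 mm across, up to 50 mm, bush on top); loose; origin at the centre of its underside
- ring_key: look-alike to leave alone: steel key like the disc key, with the same grey grip, but a closed ring 30 mm across at its +x end; loose; origin on the underside below the centre of the grip
- round_well: white plastic insert 105 x 142 mm, fixed in the red caddy, the three side by side in any order; origin at the centre of its underside (5 mm above the table), floor 3 mm and rim 20 mm above the origin; on it a round well, 82 mm across inside, wall 4 mm, centred on the origin. Its x runs along the caddy's length, its y across.
- square_tub: white plastic insert 105 x 142 mm, fixed in the red caddy, the three side by side in any order; origin at the centre of its underside (5 mm above the table), floor 3 mm and rim 20 mm above the origin; on it a square tub, 84 x 84 mm inside, wall 4 mm, centred on the origin. Its x runs along the caddy's length, its y across.
- long_trough: white plastic insert 105 x 142 mm, fixed in the red caddy, the three side by side in any order; origin at the centre of its underside (5 mm above the table), floor 3 mm and rim 20 mm above the origin; on it a long trough, 48 mm in x by 132 mm in y inside, wall 4 mm, centred on the origin. The key fits only along y, fork to either end. Its x runs along the caddy's length, its y across.
- caddy: red plastic caddy, a low tray fixed to the table, 345 mm long (x) by 156 mm wide (y), walls 5 mm thick and 25 mm high, floor 5 mm; it holds the three inserts; origin at the centre of its underside
Not all that is in view belongs to the job. What is shaped like the pusher but green is not meant. Leave any yellow look-alike of the star_knob alone.

How it is judged:
By the outcome, as a careful person would: the job done as asked, in the order asked, and still so for the second after the job is handed in, with the robot touching nothing.
It also fails if it takes over 86 s, if anything falls off the work surface, if the arm or the gripper's body presses on something with over 40 N, if the wrist force passes 120 N, or if a joint passes its speed limit or range.

## Robot

A 6-joint arm with a two-finger parallel gripper is mounted at the origin on the work surface. World frame = base frame: x ahead of the robot, y to its left, z up, the work surface at z = 0. Lengths are in m, angles in rad, forces in N, time in s.
With the tool pointing down it reaches from about 0.275 to 0.725 m from the base axis. Payload 15.9 kg.
Tool frame: the origin (TCP) lies on the centre line of the jaws, within the pads' length; the fingertips stand 25 mm ahead of it and the grasp point (between the pads) lies 6 mm ahead of it (robot.nose_length is the distance from the TCP to the fingertips, in m); x points along the fingers, y is the direction in which the jaws open and shut, and the axes are right-handed (so a half turn about x gives the same grasp; the last joint's range is limited). The gripper opens to 85 mm and grips with 20 to 120 N. Pads are 22 mm wide; open, the fingers measure 114 mm over their backs; the gripper's body (76 mm by 85 mm) begins 54 mm behind the grasp point. The pads swing forward as they close: fully open they stand 13 mm farther back than shut.
Start: joints at [-1.202, 0.213, -0.034, 1.323, 0, 1.571], TCP at [0.18, -0.466, 0.256] pointing down, gripper open.
Joint ranges: [-2.98, 2.98], [-0.74, 1.72], [-1.14, 1.35], [-2.1, 2.04], [-1.57, 1.44], [-3.14, 3.14]. Speed limits (rad/s): [1.89, 1.89, 2.39, 2.57, 3.14, 3.14].

## Interface

Orientations are given as [roll, pitch, yaw] about the fixed x, y, z axes, in that order (R = Rz(yaw) Ry(pitch) Rx(roll)).
In Python, from plant import status, imaging, order, robot gives the robot as it stands. The module is installed in compiled form; this text tells all that it offers.
- The arm moves only by the tool step_arm, never from a script. Its argument "increments" is a list of rows, each a list of 5 numbers: the opening, from 0 (shut) to 1 (fully open), then the shift along the tool's x, y, z in mm, then the turn about the tool's x in degrees. A call has 1 to 20 rows; each row is the pose to reach, as a shift and turn from the pose commanded when the call began, along the tool's axes at that moment; what a row does not reach only later rows make up. A row lasts 1/8 s, in which the tool goes at most 62.5 mm and 10.7 degrees, less where a joint would pass 70% of its speed; a pose out of reach is approached as far as the arm can. A call with a gripper value outside its range is refused whole. The fingers move at their own pace and stop on an object; "force" is the grip in N (left out, the last holds). Time passes only in rows, so rows that repeat a pose let the fingers close. It gives the time, the measured TCP pose, the force and the opening at its end, in the units of the state.
- status.state(): the state, without advancing time (a new reading comes with each control period).
- imaging.get_image(name): name is "side" or "top" or "wrist"; returns a dict with "pixels" (480x640x3 uint8, blue, green, red), "fovy" (degrees; the focal length in pixels is half the picture's height over the tangent of half this angle, whatever the lens; pixels are square), "cx", "cy" (the principal point, pixels), "R" (3x3) and "t" (3): a world point X has camera coordinates R X + t. Camera axes: x right, y down, z forward; pixel columns grow to the right and rows downward; lengths in m; the calibration is good to about 2 mm. The wrist camera is an equidistant fisheye: a pixel r from the principal point sees the ray r / f radians off the axis. A picture is of the moment at which its call begins. There is no depth.
- order.close_job(): hands the job in, once; it reports no verdict.
The state is a dict: "time": time; "qpos": joint angles; "qd": joint speeds; "tau": joint torques, N m; "ee_pos": TCP position; "orientation": TCP orientation; "force": force on the tool from outside, world axes, zero at the start; "wrist_torque": the same for the moment, N m; "gripper_width": finger opening in m.
Only numpy, scipy, OpenCV 4.12 (cv2) and the standard library are available. Lean on these libraries where they do the work, as an engineer would, in place of code of your own. Each camera call takes 0.05 s, during which the arm holds its last target.

## Working session

There is one attempt and no reset: what is moved stays moved. The work goes in short steps, Python scripts to look and compute and a tool call to move; the robot and the scene stay as the last step left them, time stands still between calls to the robot, and variables do not carry over. Pictures are saved under pics/ and viewed, and the job is handed in when it is done.

Besides the shell and the picture viewer there is one more tool, called after "Call:" as name(argument=value, ...), one argument or row to a line, values as JSON. step_arm: Moves the arm, as the interface text tells. Its arguments: {"type":"object","properties":{"increments":{"type":"array"},"force":{"type":"number"}},"required":["increments"]}

```bash
mkdir -p pics
python3 - <<'E'
from plant import status, imaging, order, robot
import cv2,pickle
s=status.state();print(s)
d={}
for n in ("side","top","wrist"):
    im=imaging.get_image(n);d[n]=im;cv2.imwrite(f"pics/{n}0.png",im["pixels"]);print(n,im["fovy"],im["cx"],im["cy"],im["R"],im["t"])
pickle.dump(d,open("d0.pkl","wb"))
print([a for a in dir(robot) if a[0]!='_'])
E
```

```text
{'time': 0.0, 'qpos': array([-1.20197340e+00,  2.13340488e-01, -3.50775495e-02,  1.32347458e+00,
       -3.21485961e-05,  1.57083087e+00]), 'qd': array([-3.72357727e-04, -2.00783204e-03,  1.56755859e-03,  8.63684732e-05,
       -9.10699095e-04,  1.27226673e-05]), 'tau': array([ 8.20292007e-04, -6.86170793e+01,  4.87111545e+01,  1.77625939e-02,
        1.39315689e-04,  1.48074542e-05]), 'ee_pos': array([ 0.18013792, -0.46608913,  0.25581664]), 'orientation': array([-1.54144529,  1.56969957,  1.96893576]), 'force': array([-0.21376574,  0.14755885,  0.41251834]), 'wrist_torque': array([-0.00150458, -0.03590564, -0.0287833 ]), 'gripper_width': 0.08563979679379113}
side 48.447142301126206 322.33012192092656 251.57674999729358 [[-0.87037962 -0.49231319 -0.00818807]
 [-0.35350558  0.63637914 -0.68560585]
 [ 0.34274352 -0.59384284 -0.7279269 ]] [0.48706572 0.20497701 0.89795446]
top 45.24870834671751 324.0942646958678 240.96472283490039 [[ 0.01554234 -0.99969474 -0.01920589]
 [-0.98707537 -0.01227638 -0.15978581]
 [ 0.15950126  0.02144111 -0.98696486]] [-0.00115255  0.5506251   0.98291515]
wrist 65.70646984690485 316.30905624504356 242.64547180635375 [[ 0.35940177 -0.93318209 -0.00124889]
 [-0.89921793 -0.34667812  0.26687336]
 [-0.2494744  -0.09479173 -0.9637308 ]] [-0.4994327  -0.03325719  0.37955222]
['IKError', 'nose_length']
```

View pics/top0.png

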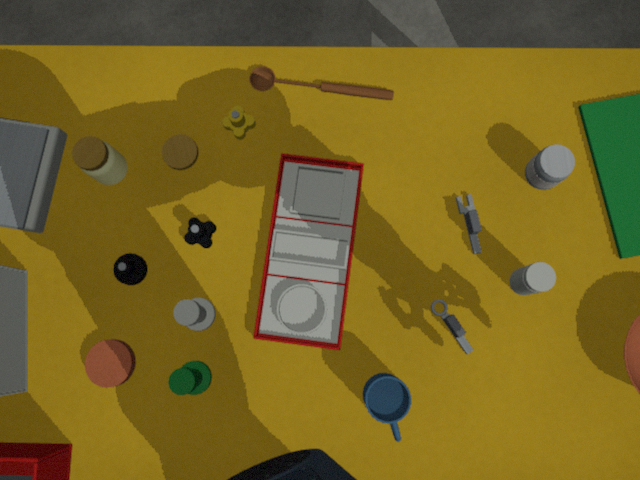

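View pics/side0.png

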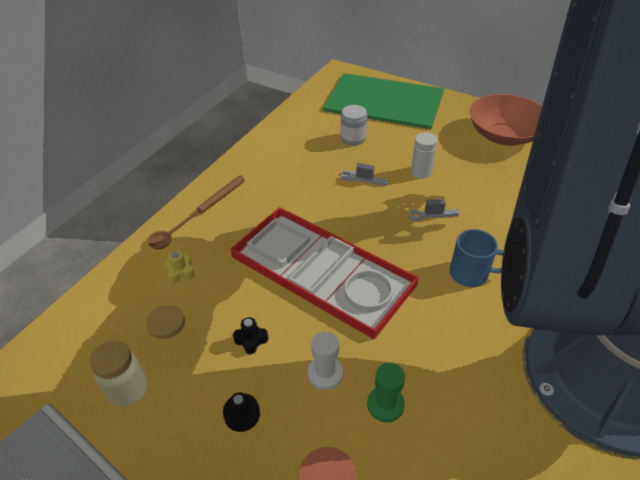

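View pics/wrist0.png

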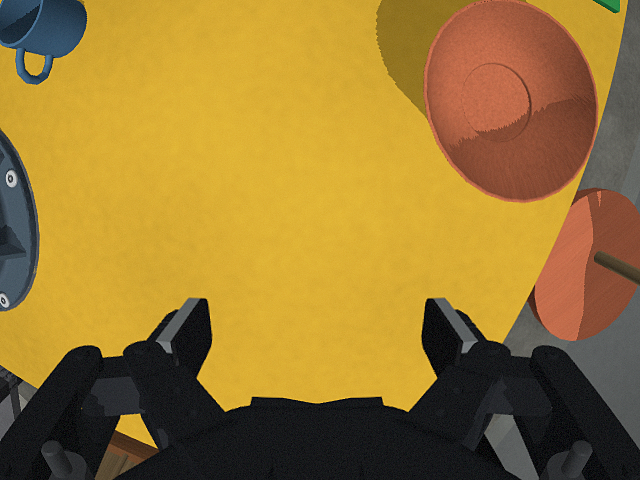

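```bash
cat > h.py <<'E'
import numpy as np,cv2,pickle
from plant import status,imaging,order
from scipy.spatial.transform import Rotation as Ro
def f(im): return 240/np.tan(np.radians(im["fovy"])/2)
def ray(im,u,v,fish=False):
    F=f(im);a=np.array([(u-im["cx"])/F,(v-im["cy"])/F])
    if fish:
        r=np.hypot(*a);d=np.array([*(a/r*np.sin(r) if r>0 else a),np.cos(r)])
    else: d=np.array([a[0],a[1],1.])
    R=im["R"];return -R.T@im["t"],R.T@d
def onz(im,u,v,z,fish=False):
    c,d=ray(im,u,v,fish);return c+d*(z-c[2])/d[2]
def proj(im,X):
    p=im["R"]@np.asarray(X)+im["t"];return np.array([im["cx"],im["cy"]])+f(im)*p[:2]/p[2]
def inc(target,yaw_jaw=None):
    """target TCP xyz -> mm shift in tool axes, deg turn about tool x to bring jaw line (tool y) to world angle"""
    s=status.state();R=Ro.from_euler('xyz',s["orientation"]).as_matrix()
    t=R.T@(np.asarray(target)-s["ee_pos"])*1000
    cur=np.degrees(np.arctan2(R[1,1],R[0,1]));out=None
    if yaw_jaw is not None:
        out=-((yaw_jaw-cur+90)%180-90) # tool x is down
    return t,out,cur,R
E
python3 - <<'E'
from h import *
d=pickle.load(open("d0.pkl","rb"))
t=d["top"]["pixels"];s=d["side"]["pixels"]
z=lambda im,x,y,w,h,k:cv2.resize(im[y:y+h,x:x+w],None,fx=k,fy=k,interpolation=cv2.INTER_CUBIC)
a=z(t,160,195,100,150,4);b=z(t,420,180,100,150,4)
cv2.imwrite("pics/c1.png",np.hstack([a[:600],b[:600]]))
cv2.imwrite("pics/c2.png",z(t,240,145,140,215,2.75))
a=z(s,220,300,140,100,4);cv2.imwrite("pics/c3.png",a)
E
```

```text
(no output)
```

View pics/c1.png

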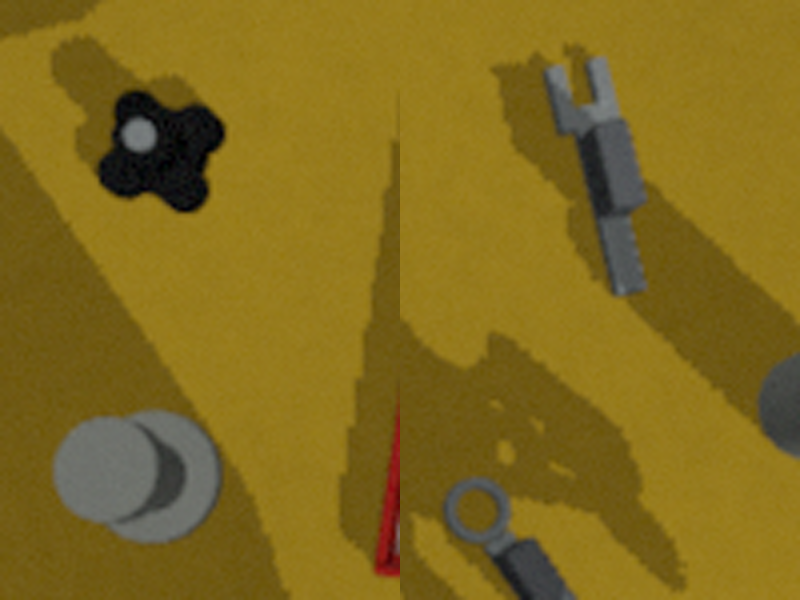

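View pics/c2.png

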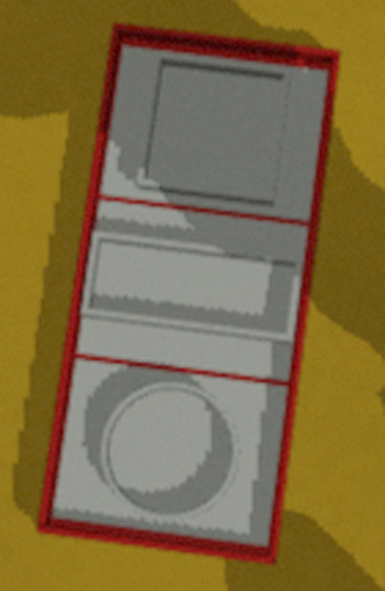

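View pics/c3.png

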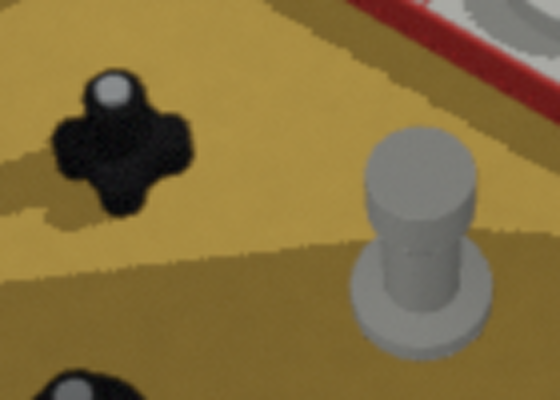

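Run:
```python
from h import *
d=pickle.load(open("d0.pkl","rb"));T=d["top"];S=d["side"]
def tri(p,q):
    c1,d1=ray(T,*p);c2,d2=ray(S,*q);d1/=np.linalg.norm(d1);d2/=np.linalg.norm(d2)
    A=np.stack([d1,-d2],1);k=np.linalg.lstsq(A,c2-c1,rcond=None)[0];a=c1+k[0]*d1;b=c2+k[1]*d2
    return (a+b)/2,np.linalg.norm(a-b)
print("cap",onz(T,186.75,312.25,.095),onz(S,325.2,343.7,.095),tri((186.75,312.25),(325.2,343.7)))
print("foot",onz(T,198.5,314.25,.012))
print("bush",onz(T,194.75,228.75,.054),onz(S,248,322.5,.054),tri((194.75,228.75),(248,322.5)))
# lobes silhouette of star in top
def hsv(im):return cv2.cvtColor(im["pixels"],cv2.COLOR_BGR2HSV)
# caddy red mask, floor-plan outer rect
h=hsv(T);m=((h[...,0]<6)|(h[...,0]>174))&(h[...,1]>150)&(h[...,2]>60);m=m.astype(np.uint8)
m[:140]=0;m[370:]=0;m[:,:235]=0;m[:,385:]=0
ys,xs=np.nonzero(m);P=np.array([onz(T,x,y,.025)[:2] for x,y in zip(xs,ys)],np.float32)
r=cv2.minAreaRect(P*1000);print("caddy",r)
for c in [(116,25),(340,50),(275,562),(40,532)]:
    print(onz(T,c[0]/2.75+240,c[1]/2.75+145,.025))
# key: mask gray
m=(h[...,1]<90).astype(np.uint8);m[:185]=0;m[262:]=0;m[:,:445]=0;m[:,500:]=0
n,l,st,ce=cv2.connectedComponentsWithStats(m);print(st[1:],ce[1:])
ys,xs=np.nonzero(m);c=np.stack([xs,ys],1).astype(np.float32);print(cv2.fitLine(c,2,0,.01,.01).ravel())
cv2.imwrite("pics/km.png",cv2.resize(m[180:270,440:510]*255,None,fx=5,fy=5,interpolation=0))
s=S["pixels"];cv2.imwrite("pics/ks.png",cv2.resize(s[150:200,325:400],None,fx=8,fy=8,interpolation=cv2.INTER_CUBIC))
t=T["pixels"];cv2.imwrite("pics/kt.png",cv2.resize(t[185:260,445:495],None,fx=8,fy=8,interpolation=cv2.INTER_CUBIC))
```

```text
cap [0.41904679 0.23279911 0.095     ] [0.41876551 0.23833042 0.095     ] (array([0.41998547, 0.23464237, 0.08894331]), np.float64(0.0015641652714971012))
foot [0.41855292 0.23262557 0.012     ]
bush [0.56817855 0.23700743 0.054     ] [0.56803457 0.24169936 0.054     ] (array([0.56988612, 0.23868037, 0.04874776]), np.float64(0.0016161205504636534))
caddy ((539.32470703125, 33.678871154785156), (154.04283142089844, 342.6712951660156), 83.29634094238281)
[0.71690929 0.08773725 0.025     ]
[ 0.70081735 -0.06413818  0.025     ]
[ 0.36048567 -0.02407792  0.025     ]
[0.37707169 0.12758864 0.025     ]
[[456 194  26  60 678]] [[470.82890855 221.63274336]]
[2.4409111e-01 9.6975231e-01 4.7082892e+02 2.2163274e+02]
```

View pics/kt.png

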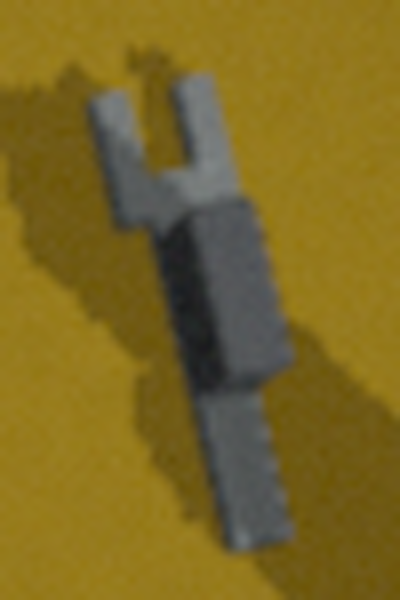

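View pics/ks.png

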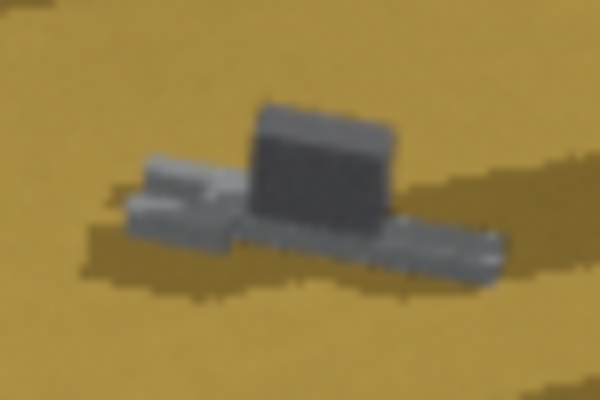

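Run:
```python
from h import *
d=pickle.load(open("d0.pkl","rb"));T=d["top"]
k=lambda x,y,z:onz(T,x/2.75+240,y/2.75+145,z)
print("well",k(171,450,.025))
c=np.array([.5393,.0337]);u=np.array([np.cos(np.radians(-6.7)),np.sin(np.radians(-6.7))])
for off in(-.110,0,.110):print(c+off*u)
print("trough",k(193,286,.025),"tub",k(217,132,.025))
# divider lines
for a,b in(((97,198),(308,223)),((75,355),(291,383))):
    m=(k(*a,.01)+k(*b,.01))/2;print("div",m,(m[:2]-c)@u)
q=lambda x,y,z:onz(T,x/8+445,y/8+185,z)
# key
tail=(q(228,548,.005)+q(295,540,.005))/2
gt=np.mean([q(192,212,.042),q(247,197,.042),q(291,355,.042),q(222,385,.042)],0)
t1=q(108,95,.01);t2=q(194,78,.01)
print("tail",tail,"grip",gt,"tips",t1,t2)
a=(t1+t2)/2-tail;print(np.degrees(np.arctan2(a[1],a[0])),np.linalg.norm(a[:2]),(t1+t2)/2*.5+tail*.5)
g=q(247,197,.042)-q(291,355,.042);print("gripedge",np.degrees(np.arctan2(g[1],g[0])),np.linalg.norm(g))
g=q(192,212,.042)-q(222,385,.042);print("gripedge",np.degrees(np.arctan2(g[1],g[0])))
for t,y in(((.419,.2335,.20),None),((.419,.2335,.08),None)):
    v,o,cur,R=inc(t,y);print(v.round(1),o,cur);print(R.round(3))
```

```text
well [0.43086533 0.04419037 0.025     ]
[0.43005123 0.04653378]
[0.5393 0.0337]
[0.64854877 0.02086622]
trough [0.53862036 0.0319906  0.025     ] tub [0.64311042 0.01792331 0.025     ]
div [0.59238702 0.02745226 0.01      ] 0.05345339364056862
div [0.48508596 0.03843717 0.01      ] -0.05439647834722559
tail [ 0.53804854 -0.27512671  0.005     ] grip [ 0.59070347 -0.26232379  0.042     ] tips [ 0.64223406 -0.24124124  0.01      ] [ 0.64650435 -0.26122447  0.01      ]
12.665872085813842 0.10897246820705306 [ 0.59120887 -0.26317978  0.0075    ]
gripedge 13.788726435209043 0.03697804650994133
gripedge 8.233849261137069
[  56.4 -566.5 -475. ] None -68.86771232467065
[[-0.     0.361 -0.933]
 [ 0.001 -0.933 -0.361]
 [-1.    -0.001  0.   ]]
[ 176.4 -566.4 -475. ] None -68.86771232467065
[[-0.     0.361 -0.933]
 [ 0.001 -0.933 -0.361]
 [-1.    -0.001  0.   ]]
```

Call:
step_arm(
  increments=[
    [1, 20, -60, -50, -10],
    [1, 56, -120, -100, -20],
    [1, 56, -170, -145, -30],
    [1, 56, -220, -187, -40],
    [1, 56, -270, -228, -50],
    [1, 56, -320, -270, -60],
    [1, 56, -370, -312, -70],
    [1, 56, -420, -353, -80],
    [1, 56, -470, -395, -90],
    [1, 56, -520, -437, -98],
    [1, 56, -566, -475, -98],
    [1, 56, -566, -475, -98],
    [1, 56, -566, -475, -98],
    [1, 56, -566, -475, -98],
    [1, 56, -566, -475, -98],
  ],
  force=40,
)

```text
time: 2.02
ee_pos: [0.4189, 0.2323, 0.2001]
orientation: [-1.393, 1.57, -2.456]
force: [-0.4, -0.6, 0.2]
gripper_width: 0.0855
```

Run:
```python
from h import *
w=imaging.get_image("wrist");cv2.imwrite("pics/w1.png",w["pixels"]);pickle.dump(w,open("w1.pkl","wb"))
v,o,cur,R=inc((.419,.2335,.078));print(v,cur,status.state())
```

```text
[122.26238273   0.79123141  -1.31423413] 29.092078052252788 {'time': 2.075, 'qpos': array([ 5.05768924e-01,  1.88134619e-01, -2.07686979e-01,  1.17539135e+00,
       -1.13128994e-04,  1.56881270e+00]), 'qd': array([-0.00639172, -0.00619499, -0.00067226, -0.0010065 ,  0.00115126,
        0.00191337]), 'tau': array([ 1.04395196e+00, -6.41063476e+01,  4.78663373e+01, -5.84715523e-02,
        2.77046312e-02,  2.74912323e-03]), 'ee_pos': array([0.41898545, 0.23200364, 0.20026285]), 'orientation': array([-1.30763513,  1.57036462, -2.37067889]), 'force': array([ 0.04582385, -0.44314359,  0.24013939]), 'wrist_torque': array([ 0.02704108, -0.03152406, -0.06339112]), 'gripper_width': 0.08532306901949327}
```

View pics/w1.png

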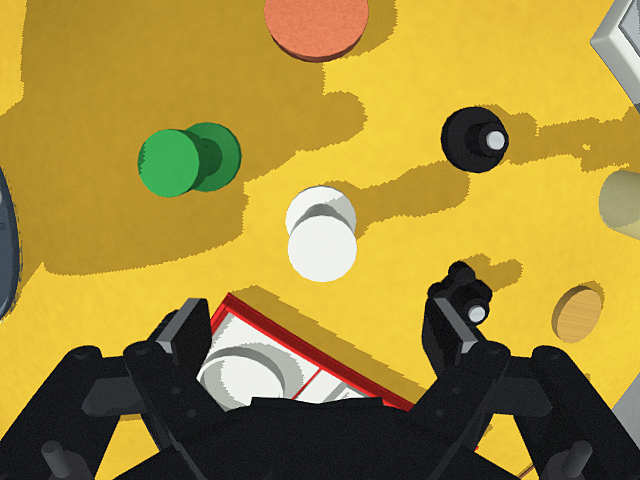

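Run:
```python
from h import *
w=pickle.load(open("w1.pkl","rb"))
print(onz(w,322,248,.095,True),onz(w,321,219,.012,True),"bush",onz(w,477,313,.054,True))
```

```text
[0.42191179 0.23617529 0.095     ] [0.42158071 0.23735535 0.012     ] bush [0.57120724 0.23964625 0.054     ]
```

Call:
step_arm(
  increments=[
    [1, 40, 2.5, -2.4, 0],
    [1, 80, 2.5, -2.4, 0],
    [1, 105, 2.5, -2.4, 0],
    [1, 117, 2.5, -2.4, 0],
    [1, 117, 2.5, -2.4, 0],
    [0.3, 117, 2.5, -2.4, 0],
    [0.3, 117, 2.5, -2.4, 0],
    [0.3, 117, 2.5, -2.4, 0],
    [0.3, 117, 2.5, -2.4, 0],
    [0.3, 117, 2.5, -2.4, 0],
    [0.3, 117, 2.5, -2.4, 0],
    [0.3, 117, 2.5, -2.4, 0],
  ],
  force=40,
)

```text
time: 3.58
ee_pos: [0.4207, 0.2364, 0.0842]
orientation: [1.516, 1.569, 0.453]
force: [-3.2, -0.8, 9.2]
gripper_width: 0.0428
```

Run:
```python
from h import *
w=imaging.get_image("wrist");cv2.imwrite("pics/w2.png",w["pixels"])
w=imaging.get_image("side");cv2.imwrite("pics/s2.png",w["pixels"][250:450,200:500].repeat(2,0).repeat(2,1))
```

```text
(no output)
```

View pics/w2.png

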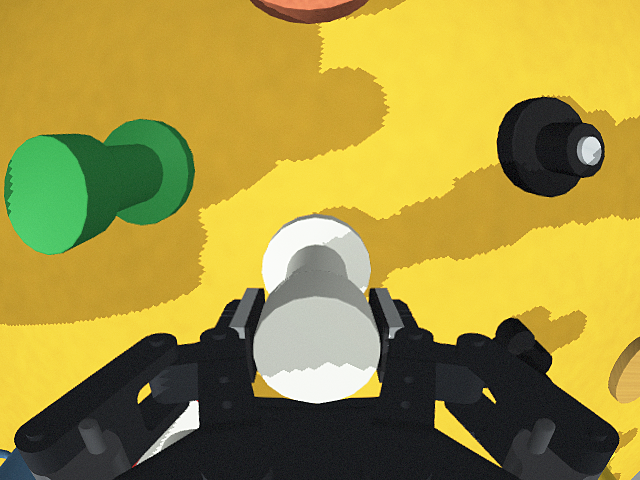

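View pics/s2.png

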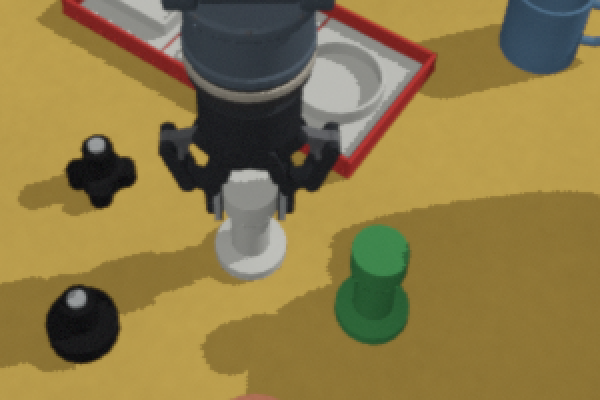

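Call:
step_arm(
  increments=[
    [0.3, -20, 0, 0, 0],
    [0.3, -45, 0, 0, 0],
    [0.3, -65, 0, 0, 0],
    [0.3, -65, -10, 20, 0],
    [0.3, -65, -25, 55, 0],
    [0.3, -65, -45, 95, 0],
    [0.3, -65, -65, 135, 0],
    [0.3, -65, -76, 160, 0],
    [0.3, -65, -80, 170, 0],
    [0.3, -65, -80, 170, 0],
    [0.3, -65, -80, 170, 0],
    [0.3, -65, -80, 170, 0],
  ],
)

```text
time: 5.18
ee_pos: [0.4331, 0.0495, 0.1483]
orientation: [-2.819, 1.571, 2.403]
force: [-0.4, -0.1, -1.3]
gripper_width: 0.0433
```

Run:
```python
from h import *
d={}
for n in("wrist","side","top"):
    d[n]=imaging.get_image(n)
cv2.imwrite("pics/w3.png",d["wrist"]["pixels"])
cv2.imwrite("pics/s3.png",d["side"]["pixels"][200:400,200:500].repeat(2,0).repeat(2,1))
pickle.dump(d,open("d3.pkl","wb"))
print(status.state()["ee_pos"])
```

```text
[0.43311439 0.04911786 0.14828328]
```

View pics/w3.png

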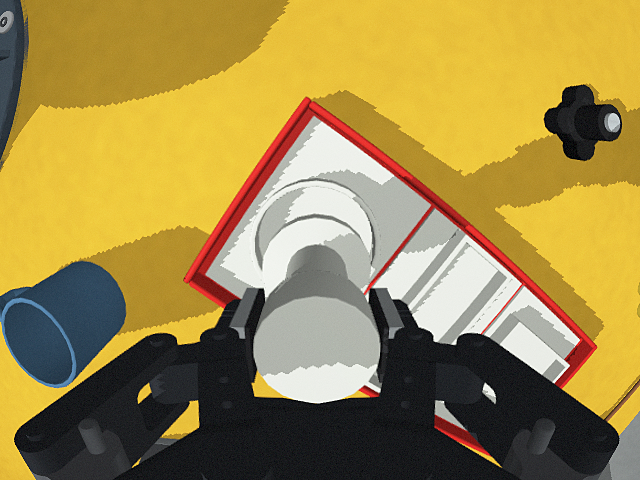

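View pics/s3.png

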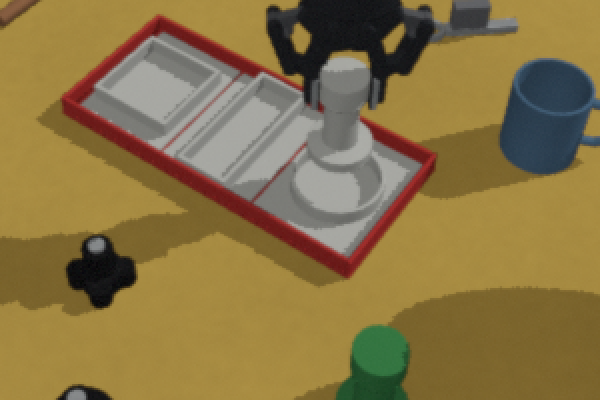

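Run:
```python
from h import *
d=pickle.load(open("d3.pkl","rb"));w=d["wrist"]
print("foot",onz(w,316.5,269,.077,True),"rim",onz(w,316,241,.025,True))
for u,v in((256,240),(377,240),(316,180)):print(onz(w,u,v,.025,True))
for u,v in((262,269),(371,269),(316.5,215)):print(onz(w,u,v,.075,True))
# side: well rim center, foot
S=d["side"];print("S rim",onz(S,200+337/2,200+180/2,.025),"foot",onz(S,200+340/2,200+140/2,.077))
```

```text
foot [0.434102   0.05005478 0.077     ] rim [0.43304083 0.05126654 0.025     ]
[0.39712663 0.0320606  0.025     ]
[0.46884821 0.07204641 0.025     ]
[0.41304569 0.08715754 0.025     ]
[0.40831836 0.03474301 0.075     ]
[0.46068225 0.0639376  0.075     ]
[0.4198522  0.07561425 0.075     ]
S rim [0.42906328 0.05565818 0.025     ] foot [0.43090678 0.05224645 0.077     ]
```

Call:
step_arm(
  increments=[
    [0.3, 20, 1, -1.7, 0],
    [0.3, 38, 1, -1.7, 0],
    [0.3, 48, 1, -1.7, 0],
    [0.3, 53, 1, -1.7, 0],
    [0.3, 55, 1, -1.7, 0],
    [0.3, 56, 1, -1.7, 0],
    [0.3, 56, 1, -1.7, 0],
  ],
)

```text
time: 6.2
ee_pos: [0.4334, 0.0507, 0.0926]
orientation: [1.163, 1.57, 0.101]
force: [1.0, 0.4, -2.0]
gripper_width: 0.0427
```

Run:
```python
from h import *
w=imaging.get_image("wrist");cv2.imwrite("pics/w4.png",w["pixels"])
```

```text
(no output)
```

View pics/w4.png

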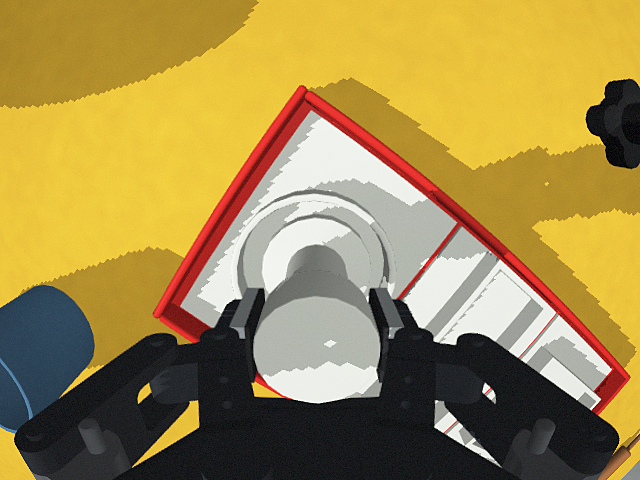

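Call:
step_arm(
  increments=[
    [0.3, 1.2, 0, 0, 0],
    [0.3, 1.2, 0, 0, 0],
    [0.7, 1.2, 0, 0, 0],
    [0.8, 1.2, 0, 0, 0],
    [1, 1.2, 0, 0, 0],
    [1, 1.2, 0, 0, 0],
    [1, 1.2, 0, 0, 0],
    [1, -20, 0, 0, 0],
    [1, -60, 0, 0, 0],
    [1, -110, 0, 0, 0],
    [1, -110, 0, 0, 0],
  ],
)

```text
time: 7.62
ee_pos: [0.435, 0.0509, 0.2055]
orientation: [1.179, 1.565, 0.117]
force: [-0.7, 0.0, 0.0]
gripper_width: 0.0855
```

Run:
```python
from h import *
w=imaging.get_image("side");cv2.imwrite("pics/s5.png",w["pixels"][200:400,200:500].repeat(2,0).repeat(2,1))
v,o,cur,R=inc((.569,.239,.170));print(v,cur,status.state()["ee_pos"],status.state()["qpos"])
```

```text
[ 33.95264284 209.40745071 -98.79449628] 29.1304199615949 [0.43407876 0.05075059 0.20351172] [ 1.16369969e-01  9.95591956e-02 -3.03795058e-01  1.16464091e+00
  2.59768369e-05  1.17874595e+00]
```

View pics/s5.png

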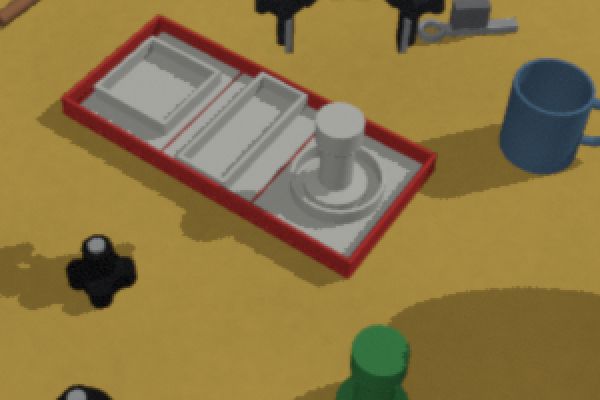

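Call:
step_arm(
  increments=[
    [1, 10, 40, -19, 0],
    [1, 20, 90, -42, 0],
    [1, 33, 140, -66, 0],
    [1, 33, 185, -87, 0],
    [1, 33, 209, -99, 0],
    [1, 33, 209, -99, 0],
    [1, 33, 209, -99, 0],
    [1, 33, 209, -99, 0],
  ],
)

```text
time: 8.68
ee_pos: [0.5671, 0.238, 0.1692]
orientation: [-1.55, 1.57, -2.613]
force: [-0.2, -0.0, 0.1]
gripper_width: 0.0854
```

Run:
```python
from h import *
w=imaging.get_image("wrist");cv2.imwrite("pics/w6.png",w["pixels"]);pickle.dump(w,open("w6.pkl","wb"))
print(status.state()["ee_pos"])
```

```text
[0.56724348 0.2381341  0.16938696]
```

View pics/w6.png

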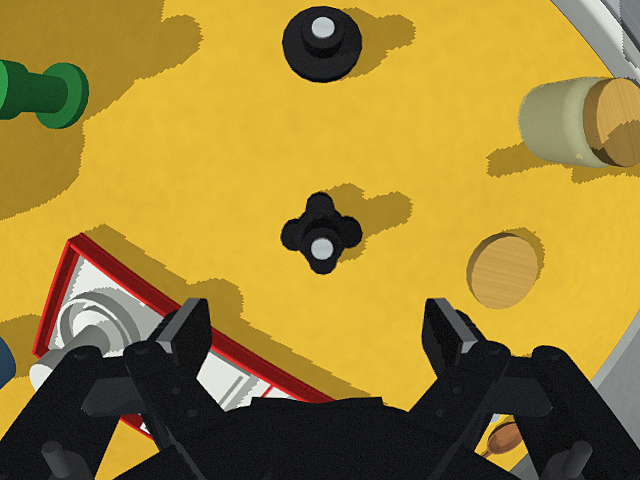

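Run:
```python
from h import *
w=pickle.load(open("w6.pkl","rb"))
print(onz(w,322,248,.054,True),onz(w,321.5,233,.02,True))
for z in(.046,):print(inc((.5695,.2395,z)))
```

```text
[0.57169222 0.23950761 0.054     ] [0.57096501 0.24100867 0.02      ]
(array([ 1.23386553e+02,  2.65475390e+00, -1.02416879e-01]), None, np.float64(29.090488374548322), array([[-1.09819384e-04,  8.73852937e-01,  4.86190325e-01],
       [-1.15990812e-04,  4.86190314e-01, -8.73852943e-01],
       [-9.99999987e-01, -1.52359603e-04,  4.79657913e-05]]))
```

Call:
step_arm(
  increments=[
    [1, 45, 3, 0, 0],
    [1, 85, 3, 0, 0],
    [1, 110, 3, 0, 0],
    [1, 121, 3, 0, 0],
    [1, 121, 3, 0, 0],
    [0.6, 121, 3, 0, 0],
    [0.15, 121, 3, 0, 0],
    [0.15, 121, 3, 0, 0],
    [0.15, 121, 3, 0, 0],
    [0.15, 121, 3, 0, 0],
    [0.15, 121, 3, 0, 0],
    [0.15, 121, 3, 0, 0],
    [0.15, 121, 3, 0, 0],
  ],
)

```text
time: 10.35
ee_pos: [0.5705, 0.2404, 0.0489]
orientation: [1.446, 1.57, 0.384]
force: [-1.9, -0.3, 6.2]
gripper_width: 0.0267
```

Run:
```python
from h import *
w=imaging.get_image("wrist");cv2.imwrite("pics/w7.png",w["pixels"])
```

```text
(no output)
```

View pics/w7.png

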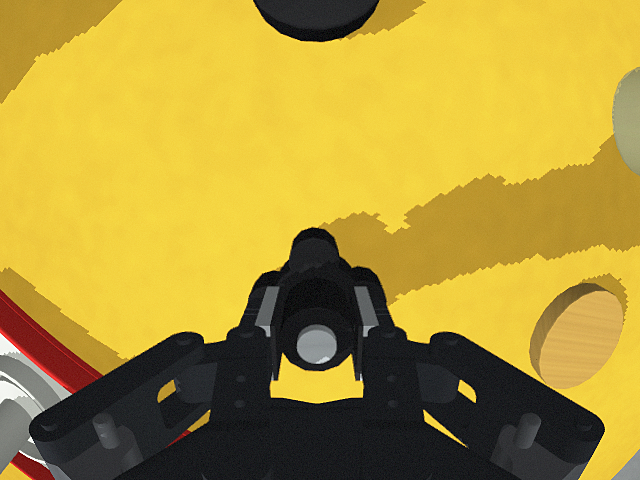

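Call:
step_arm(
  increments=[
    [0.15, -20, 0, 0, 0],
    [0.15, -45, 0, 0, 0],
    [0.15, -65, 0, 0, 0],
    [0.15, -65, -4, 25, 0],
    [0.15, -65, -11, 65, 0],
    [0.15, -65, -19, 110, 0],
    [0.15, -65, -27, 155, 0],
    [0.15, -65, -34, 195, 0],
    [0.15, -65, -38, 218, 0],
    [0.15, -65, -39, 226, 0],
    [0.15, -65, -39, 226, 0],
    [0.15, -65, -39, 226, 0],
    [0.15, -65, -39, 226, 0],
  ],
)

```text
time: 12.02
ee_pos: [0.646, 0.0249, 0.1134]
orientation: [2.334, 1.571, 1.273]
force: [-1.1, -0.7, -1.0]
gripper_width: 0.0267
```

Run:
```python
from h import *
d={}
for n in("wrist","side"):
    d[n]=imaging.get_image(n)
cv2.imwrite("pics/w8.png",d["wrist"]["pixels"])
cv2.imwrite("pics/s8.png",d["side"]["pixels"][150:350,200:500].repeat(2,0).repeat(2,1))
pickle.dump(d,open("d8.pkl","wb"))
print(status.state()["ee_pos"])
```

```text
[0.64602615 0.0245585  0.1133887 ]
```

View pics/w8.png

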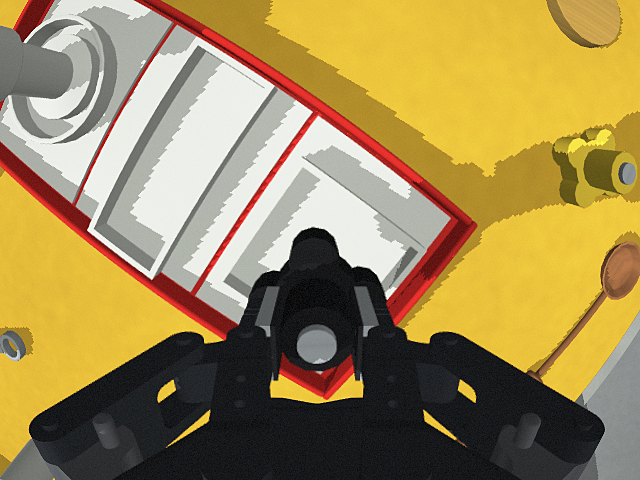

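View pics/s8.png

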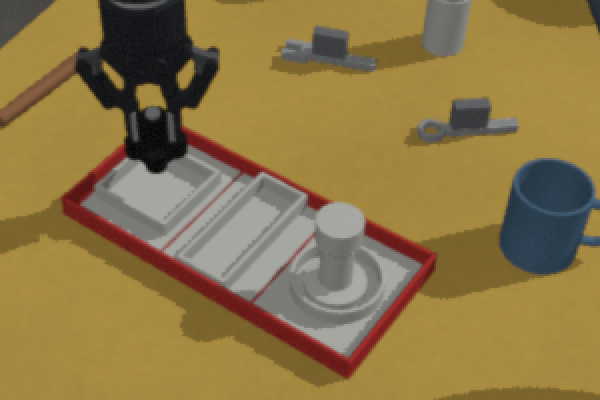

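Run:
```python
from h import *
d=pickle.load(open("d8.pkl","rb"));w=d["wrist"];S=d["side"]
a=onz(w,477,223,.025,True);b=onz(w,325,399,.025,True);print(a,b,np.linalg.norm(a-b),np.degrees(np.arctan2(*(a-b)[1::-1])))
m=(a+b)/2;u=np.array([.9932,-.1167]);print("tub",m[:2]-.0645*u)
# inner tub rim corner at (305,157)? (425,248)
print(onz(w,304,157,.025,True),onz(w,426,249,.025,True))
# knob: bush at z=.054+.0645
print(onz(w,316,344,.1185,True), "foot lobe", onz(w,314,240,.08,True))
# side tub rim outer corners (crop/2+(200,150))
P=[onz(S,200+x/2,150+y/2,.025)[:2] for x,y in((150,137),(229,180),(168,236),(94,192))]
print(P,np.mean(P,0));print("bush side",onz(S,200+154/2,150+114/2,.1185))
```

```text
[0.72104584 0.0924822  0.025     ] [ 0.70250122 -0.06192148  0.025     ] 0.1555133454955643 83.1513067025016
tub [0.64771213 0.02280751]
[0.61216887 0.07373297 0.025     ] [0.70103828 0.06267632 0.025     ]
[0.64728175 0.02453467 0.1185    ] foot lobe [0.63316844 0.04804394 0.08      ]
[array([ 0.68761671, -0.0232254 ]), array([ 0.5825039 , -0.00857098]), array([0.59605204, 0.08591628]), array([0.69291187, 0.07209352])] [0.63977113 0.03155336]
bush side [0.64135152 0.02861504 0.1185    ]
```

Call:
step_arm(
  increments=[
    [0.15, 20, 1, 0, 0],
    [0.15, 38, 1, 0, 0],
    [0.15, 48, 1, 0, 0],
    [0.15, 53, 1, 0, 0],
    [0.15, 56, 1, 0, 0],
    [0.15, 56.5, 1, 0, 0],
    [0.15, 56.5, 1, 0, 0],
    [0.4, 56.5, 1, 0, 0],
    [0.7, 56.5, 1, 0, 0],
    [0.9, 56.5, 1, 0, 0],
    [0.9, 56.5, 1, 0, 0],
    [0.9, 56.5, 1, 0, 0],
    [0.9, 35, 1, 0, 0],
    [0.9, 0, 1, 0, 0],
    [0.9, -50, 1, 0, 0],
    [1, -80, 1, 0, 0],
    [1, -80, 1, 0, 0],
  ],
)

```text
time: 14.25
ee_pos: [0.6482, 0.0245, 0.1959]
orientation: [1.098, 1.567, 0.036]
force: [0.5, -0.4, -0.8]
gripper_width: 0.0855
```

Run:
```python
from h import *
d={}
for n in("wrist","side"):
    d[n]=imaging.get_image(n)
cv2.imwrite("pics/w9.png",d["wrist"]["pixels"])
cv2.imwrite("pics/s9.png",d["side"]["pixels"][150:350,200:500].repeat(2,0).repeat(2,1))
for yj in(-77.3,102.7):print(inc((.592,-.2605,.15),yj)[:3])
print(status.state()["ee_pos"],status.state()["qpos"])
```

```text
(array([  42.8698464 , -186.65494644,  222.14293757]), np.float64(-73.57327909267082), np.float64(29.126720907329176))
(array([  42.8698464 , -186.65494644,  222.14293757]), np.float64(-73.57327909267082), np.float64(29.126720907329176))
[0.64693537 0.02440541 0.19285313] [ 3.77082357e-02  5.41793487e-01  2.82347505e-01  1.31159086e+00
 -3.27732804e-06  1.10014739e+00]
```

View pics/w9.png

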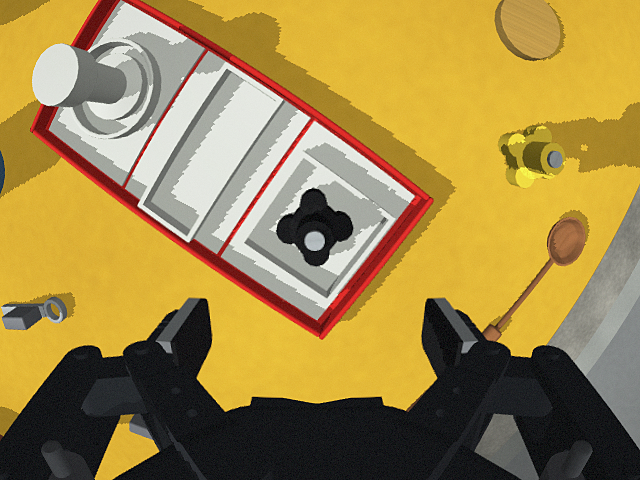

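View pics/s9.png

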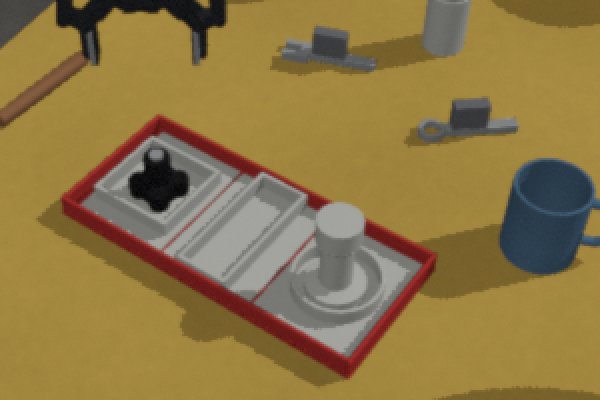

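Call:
step_arm(
  increments=[
    [1, 5, -30, 36, -10],
    [1, 10, -70, 83, -20],
    [1, 20, -110, 131, -30],
    [1, 30, -150, 178, -40],
    [1, 33, -175, 208, -50],
    [1, 33, -187, 222, -60],
    [1, 33, -187, 222, -70],
    [1, 33, -187, 222, -73.6],
    [1, 33, -187, 222, -73.6],
    [1, 33, -187, 222, -73.6],
    [1, 33, -187, 222, -73.6],
  ],
)

```text
time: 15.72
ee_pos: [0.5916, -0.2604, 0.16]
orientation: [2.435, 1.57, 2.656]
force: [-0.4, -0.5, 0.1]
gripper_width: 0.0852
```

Run:
```python
from h import *
w=imaging.get_image("wrist");cv2.imwrite("pics/w10.png",w["pixels"]);pickle.dump(w,open("w10.pkl","wb"))
print(status.state()["ee_pos"],inc((0,0,0))[2])
```

```text
[ 0.59170192 -0.26043127  0.16013573] 102.69920420911461
```

View pics/w10.png

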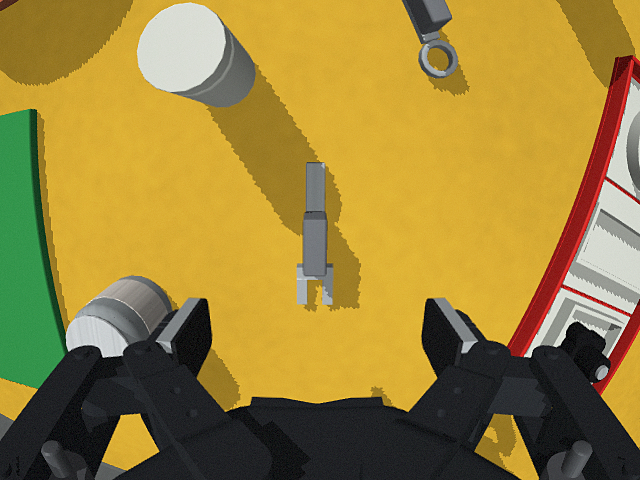

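Run:
```python
from h import *
w=pickle.load(open("w10.pkl","rb"))
g=onz(w,315,246,.042,True);print(g)
a=onz(w,316,164,.01,True);b=(onz(w,302,304,.01,True)+onz(w,328,304,.01,True))/2
print(a,b,np.degrees(np.arctan2(*(b-a)[1::-1])),np.linalg.norm(b-a),(a+b)/2)
print(onz(w,172,300,.06,True))
print(inc((*g[:2],.043))[0],inc((.592,-.262,.043))[0])
```

```text
[ 0.59304975 -0.26092612  0.042     ]
[ 0.54214886 -0.27164765  0.01      ] [ 0.64863213 -0.24864592  0.01      ] 12.189326668655657 0.10893927729991654 [ 0.5953905  -0.26014678  0.01      ]
[ 0.64646725 -0.34829216  0.06      ]
[117.13540814  -0.79435812   1.22762201] [ 1.17135533e+02 -1.61119926e+00 -3.25215788e-02]
```

Call:
step_arm(
  increments=[
    [1, 45, -0.8, 0.8, 0],
    [1, 85, -0.8, 0.8, 0],
    [1, 107, -0.8, 0.8, 0],
    [1, 117, -0.8, 0.8, 0],
    [1, 117, -0.8, 0.8, 0],
    [0.5, 117, -0.8, 0.8, 0],
    [0.05, 117, -0.8, 0.8, 0],
    [0.05, 117, -0.8, 0.8, 0],
    [0.05, 117, -0.8, 0.8, 0],
    [0.05, 117, -0.8, 0.8, 0],
    [0.05, 117, -0.8, 0.8, 0],
    [0.05, 117, -0.8, 0.8, 0],
    [0.05, 117, -0.8, 0.8, 0],
    [0.05, 117, -0.8, 0.8, 0],
  ],
  force=50,
)

```text
time: 17.52
ee_pos: [0.5929, -0.2613, 0.0437]
orientation: [-0.721, 1.57, -0.499]
force: [-0.2, -0.1, 6.4]
gripper_width: 0.0149
```

Run:
```python
from h import *
w=imaging.get_image("wrist");cv2.imwrite("pics/w11.png",w["pixels"])
for t in((.540,.0365,.12),):print(inc(t,173.3)[:3])
```

```text
(array([-76.43081191, 302.09308544,  14.00517809]), np.float64(-70.57113697709246), np.float64(102.72886302290753))
```

View pics/w11.png

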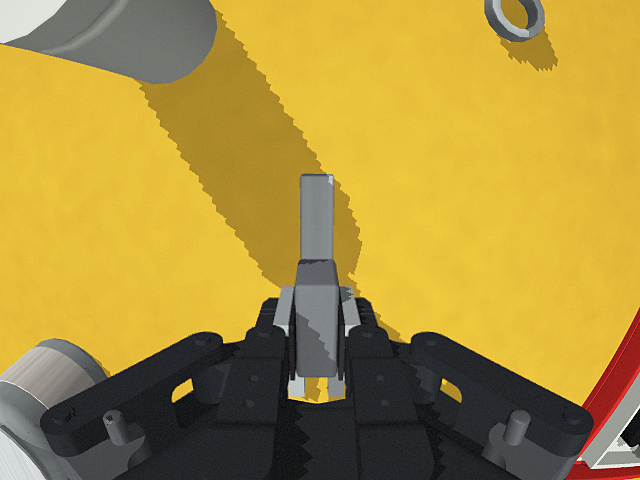

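Call:
step_arm(
  increments=[
    [0.05, -25, 0, 0, 0],
    [0.05, -55, 0, 0, 0],
    [0.05, -75, 10, 0, -8],
    [0.05, -75, 35, 2, -18],
    [0.05, -75, 70, 3, -28],
    [0.05, -75, 105, 5, -38],
    [0.05, -75, 145, 7, -48],
    [0.05, -75, 185, 9, -58],
    [0.05, -75, 225, 10, -66],
    [0.05, -75, 260, 12, -70.6],
    [0.05, -75, 285, 13, -70.6],
    [0.05, -75, 298, 14, -70.6],
    [0.05, -75, 302, 14, -70.6],
    [0.05, -75, 302, 14, -70.6],
    [0.05, -75, 302, 14, -70.6],
    [0.05, -75, 302, 14, -70.6],
  ],
)

```text
time: 19.58
ee_pos: [0.5399, 0.036, 0.1183]
orientation: [-3.111, 1.571, -1.657]
force: [-0.5, -0.3, -2.1]
gripper_width: 0.0151
```

Run:
```python
from h import *
d={}
for n in("wrist","side"):
    d[n]=imaging.get_image(n)
cv2.imwrite("pics/w12.png",d["wrist"]["pixels"])
cv2.imwrite("pics/s12.png",d["side"]["pixels"][150:350,200:500].repeat(2,0).repeat(2,1))
pickle.dump(d,open("d12.pkl","wb"))
print(status.state()["ee_pos"],inc((0,0,0))[2])
```

```text
[0.5398822  0.03619215 0.11829603] 173.30121591109324
```

View pics/w12.png

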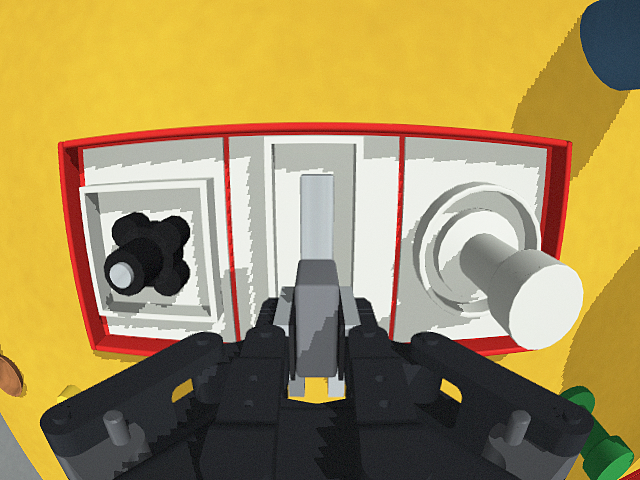

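View pics/s12.png

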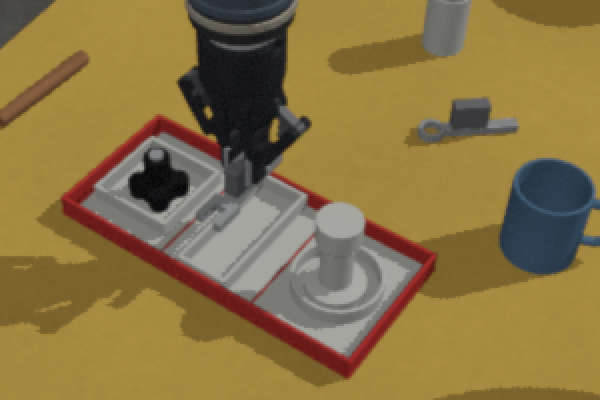

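Run:
```python
from h import *
w=pickle.load(open("d12.pkl","rb"))["wrist"]
u=np.array([.9932,-.1167]);v=np.array([.1167,.9932])
for n,p,z in(("trough end in",(315,143),.025),("key tail",(317,176),.0846),("L in",(274,215),.025),("R in",(355,215),.025),("keyL",(301.5,215),.0846),("keyR",(333,215),.0846)):
    q=onz(w,*p,z,True)[:2];print(n,q,(q@u).round(4),(q@v).round(4))
```

```text
trough end in [ 0.53387188 -0.03039919] 0.5338 0.0321
key tail [ 0.53448311 -0.0169436 ] 0.5328 0.0455
L in [0.56247666 0.00791229] 0.5577 0.0735
R in [0.51569268 0.01349282] 0.5106 0.0736
keyL [ 0.5428061  -0.00154702] 0.5393 0.0618
keyR [5.29783454e-01 1.39599202e-06] 0.5262 0.0618
```

Call:
step_arm(
  increments=[
    [0.05, 25, -1, 0, 0],
    [0.05, 45, -1, 0, 0],
    [0.05, 57, -1, 0, 0],
    [0.05, 63, -1, 0, 0],
    [0.05, 65.5, -1, 0, 0],
    [0.05, 66, -1, 0, 0],
    [0.05, 66, -1, 0, 0],
  ],
)

```text
time: 20.55
ee_pos: [0.5411, 0.0364, 0.0527]
orientation: [-1.441, 1.57, 0.014]
force: [-0.0, -0.2, -2.1]
gripper_width: 0.0154
```

Run:
```python
from h import *
w=imaging.get_image("wrist");cv2.imwrite("pics/w13.png",w["pixels"])
```

```text
(no output)
```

View pics/w13.png

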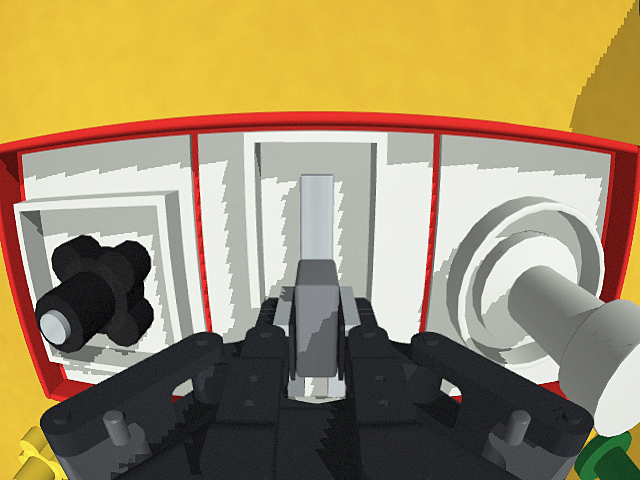

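Call:
step_arm(
  increments=[
    [0.05, 1, 0, 0, 0],
    [0.05, 1, 0, 0, 0],
    [0.3, 1, 0, 0, 0],
    [0.45, 1, 0, 0, 0],
    [0.45, 1, 0, 0, 0],
    [0.45, 1, 0, 0, 0],
    [0.45, 1, 0, 0, 0],
    [0.45, -15, 0, 0, 0],
    [0.45, -45, 0, 0, 0],
    [0.45, -90, 0, 0, 0],
    [0.45, -140, 0, 0, 0],
    [0.45, -170, 0, 0, 0],
    [0.45, -170, 0, 0, 0],
  ],
)

```text
time: 22.22
ee_pos: [0.5419, 0.0365, 0.2257]
orientation: [-1.387, 1.566, 0.067]
force: [-0.1, 0.3, -0.9]
gripper_width: 0.0389
```

Run:
```python
from h import *
for n in("wrist","side","top"):
    cv2.imwrite(f"pics/{n}14.png",imaging.get_image(n)["pixels"])
```

```text
(no output)
```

View pics/wrist14.png

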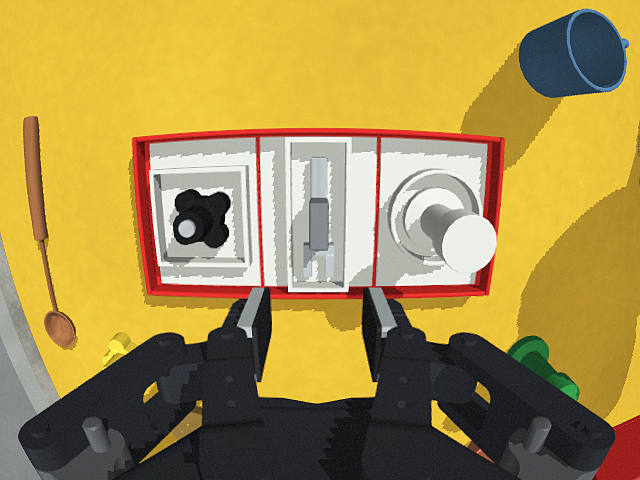

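View pics/side14.png

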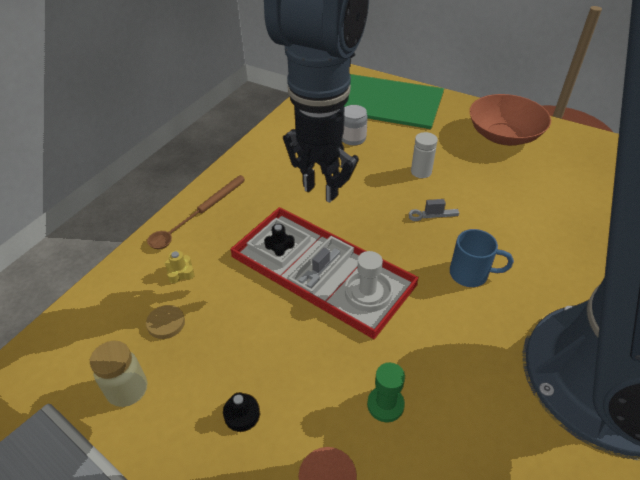

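View pics/top14.png

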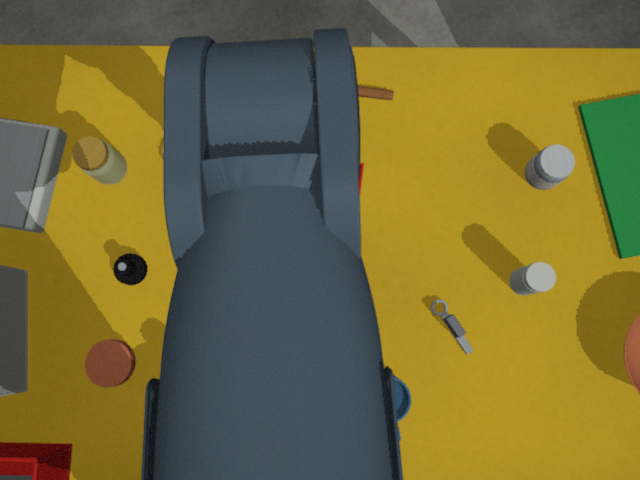

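The pictures show all three parts seated: the knob in the tub (wrist 200,215), the key flat in the trough (wrist 318,220) and the pusher upright in the well (wrist 435,215). The look-alikes are where they were, and the gripper is clear. I'm handing the job in.

```bash
python3 -c "
from plant import order,status
print(order.close_job());print(status.state()['time'])"
```

```text
the job is handed in; nothing more can be done
None
the job is handed in; nothing more can be done
```

The slicer's three parts are back in the red caddy, placed in the order you gave. The white pusher stands in the round well, the four-lobed black knob is base down in the square tub, and the fork-ended key lies flat in the long trough. I handed the job in after about 22 s of robot time.

- **Final checks:** The last wrist and side pictures show all three parts seated, with the gripper open and about 0.2 m above the table. The side and top views show the jar, smooth knob and ring key where they started. The yellow knob and the green pusher also appear unmoved in the side view. I judged these last pictures by eye and did not measure them.
- **Top view blocked:** The arm hid the caddy in the final top picture, so that view could not confirm the placements.
- **Disagreements:** The camera estimates differed by 3–8 mm. I used values between them for the first pick and relied mainly on the wrist camera afterwards. The highest wrist force I read was about 9 N, when the gripper closed on the pusher.

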